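# Put the luthier's tools back on their silhouettes

### The job

Tidy the instrument maker's bench: put the finger plane, the sanding block, the crank wheel and the spokeshave each back on the board that bears its own silhouette, upright, centred on the silhouette and lined up with it (either way round will do). Set each one down rather than dropping it, and leave the varnish jar and the peg pot where they stand.

Things in the scene. Friction and masses are not known exactly. Their poses are not given: they have to be found in the camera images.
- plane: Small brass finger plane, its plan a straight-sided oval (rounded ends) 64 mm long, 30 mm wide; brass body 26 mm high with straight sides, and a small steel blade and dark wedge on top (to 43 mm). About 0.2 kg; grip across the 30 mm sides. Origin: centre of its underside; z up. y is the long axis, x the short one; at yaw 0 y is world y. Either way round is right.
- block: Rectangular sanding block 80 x 42 mm, 34 mm high: pale cork below (22 mm), dark wood above. About 0.09 kg; grip across the 42 mm width. Origin: centre of its underside; z up. y is the long axis, x the short one; at yaw 0 y is world y. Either way round is right.
- wheel: Round steel crank wheel, 72 mm across and 12 mm thick, lying flat, with a brass hub 22 mm across standing up from its centre to 42 mm above the underside. About 0.28 kg; grip the hub. Origin: centre of its underside; z up. Its yaw is of no account.
- shave: Small spokeshave: dark steel middle 46 mm long, 28 mm wide, 26 mm high (brass screws to 29 mm), a pale round wooden handle 18 mm thick at each end, 4 mm clear of the surface; 116 mm over all. About 0.15 kg; grip across the 28 mm middle. Origin: centre of its underside; z up. y is the long axis, x the short one; at yaw 0 y is world y. Either way round is right.
- plane_board: Board for the finger plane. Fixed plywood storage board, 10 mm thick (80 x 110 mm), lying on the bench, with a dark flat silhouette inlaid at its centre: a straight-sided oval 72 x 38 mm. Origin: centre of its underside, under the silhouette's centre; z up, top face at z = 10 mm; the board never moves. y is the long axis, x the short one; at yaw 0 y is world y.
- block_board: Board for the sanding block. Fixed plywood storage board, 10 mm thick (85 x 116 mm), lying on the bench, with a dark flat silhouette inlaid at its centre: a rectangle 88 x 50 mm. Origin: centre of its underside, under the silhouette's centre; z up, top face at z = 10 mm; the board never moves. y is the long axis, x the short one; at yaw 0 y is world y.
- wheel_board: Board for the crank wheel. Fixed plywood storage board, 10 mm thick (104 x 104 mm), lying on the bench, with a dark flat silhouette inlaid at its centre: a round disc 80 mm across. Origin: centre of its underside, under the silhouette's centre; z up, top face at z = 10 mm; the board never moves.
- shave_board: Board for the spokeshave. Fixed plywood storage board, 10 mm thick (76 x 136 mm), lying on the bench, with a dark flat silhouette inlaid at its centre: a bar 124 x 26 mm with a wider middle 54 x 36 mm. Origin: centre of its underside, under the silhouette's centre; z up, top face at z = 10 mm; the board never moves. y is the long axis, x the short one; at yaw 0 y is world y.
- varnish_jar: Amber glass varnish jar with a black cap, 56 mm across, 85 mm high; a bystander, not to be moved. Origin: centre of its underside; z up.
- peg_pot: Orange pot 64 mm across holding dark wooden tuning pegs, about 100 mm high in all; a bystander, not to be moved. Origin: centre of its underside; z up.
Not all that is in view belongs to the job. What is shaped like the block but blue or purple is not meant.

How it is judged (in metres and radians):
At the end, for the whole second after the job is handed in: Each tool rests upright (0.1 rad) on top of its own board, centre within 12 mm of the silhouette's centre and, but for the wheel, long axis within 0.22 rad of the silhouette's, either way round; all released and at rest; jar and pot within 20 mm of their starts (horizontal distance between plane and plane_board below 0.012 m and z of plane in the frame of plane_board between 0.007 and 0.013 m and angle between each of plane, block, wheel, shave's own z axis and vertical below 0.1 rad and linear speed of each of plane, block, wheel, shave below 0.02 m/s and angular speed of each of plane, block, wheel, shave below 0.2 rad/s and angle between the x axis of plane and the x axis of plane_board, either way round below 0.22 rad and horizontal distance between block and block_board below 0.012 m and z of block in the frame of block_board between 0.007 and 0.013 m and angle between the x axis of block and the x axis of block_board, either way round below 0.22 rad and horizontal distance between wheel and wheel_board below 0.012 m and z of wheel in the frame of wheel_board between 0.007 and 0.013 m and horizontal distance between shave and shave_board below 0.012 m and z of shave in the frame of shave_board between 0.007 and 0.013 m and angle between the x axis of shave and the x axis of shave_board, either way round below 0.22 rad and distance of each of varnish_jar, peg_pot from where it was at the start of the episode below 0.02 m); the robot touches nothing.
It fails at once if a tool is dropped or thrown (moves faster than 0.7 m/s while no finger holds it) ((linear speed of plane above 0.7 m/s and contact force between the fingers and plane below 0.05 N) or (linear speed of block above 0.7 m/s and contact force between the fingers and block below 0.05 N) or (linear speed of wheel above 0.7 m/s and contact force between the fingers and wheel below 0.05 N) or (linear speed of shave above 0.7 m/s and contact force between the fingers and shave below 0.05 N)).
It fails at once if the varnish jar or the peg pot is moved by more than 20 mm (distance of any of varnish_jar, peg_pot from where it was at the start of the episode above 0.02 m).
It also fails if it takes over 106 s, if anything falls off the work surface, if the arm or the gripper's body presses on something with over 40 N, if the wrist force passes 120 N, or if a joint passes its speed limit or range.

### The arm

A 6-joint arm with a two-finger parallel gripper is mounted at the origin on the work surface. World frame = base frame: x ahead of the robot, y to its left, z up, the work surface at z = 0. Lengths are in mm, angles in rad, forces in N, time in s.
With the tool pointing down it reaches from about 325 to 925 mm from the base axis. Payload 3.1 kg.
Tool frame: the origin (TCP) lies on the centre line of the jaws, within the pads' length; the fingertips stand 8 mm ahead of it and the grasp point (between the pads) lies 11 mm behind it (ctrl.nose_length is the distance from the TCP to the fingertips, in mm); z points along the fingers, y is the line along which they close (so a half turn about z gives the same grasp; the last joint's range is limited). The gripper opens to 85 mm and grips with 20 to 120 N. Pads are 22 mm wide; open, the fingers measure 114 mm over their backs; the gripper's body (76 mm by 85 mm) begins 54 mm behind the grasp point. The pads swing forward as they close: fully open they stand 13 mm farther back than shut.
Start: joints at [1.148, 0.217, 1.613, -0, 1.311, -0.112], TCP at [191.119, 595.074, 239.3] pointing down, gripper open.
Joint ranges: [-2.75, 2.75], [-0.78, 2.1], [0.31, 2.55], [-1.13, 4.27], [0.13, 2.63], [-2.58, 2.58]. Speed limits (rad/s): [2.79, 2.79, 3.14, 3.14, 3.14, 3.14].

### API

Orientations are given as a unit quaternion [x, y, z, w].
In Python, from bench import ctrl, imaging gives the robot as it stands.
- The arm moves only by the tool jog_arm, never from a script. Its argument "motion" is a list that holds one entry, the list of rows, each a list of 7 numbers: the closure, from -1 (fully open) to 1 (shut), then the shift along the tool's x, y, z in cm, then the turn, a rotation vector about the tool's x, y, z in degrees. In form: [[[grip, dx, dy, dz, ax, ay, az], ...]]. A call has 1 to 5 rows; each row shifts and turns the commanded pose from where the row before left it, along the tool's axes as they then stand; what a row does not reach is not made up. A row lasts 1/12 s, in which the tool goes at most 41.7 mm and 7.16 degrees, less where a joint would pass 70% of its speed; a pose out of reach is approached as far as the arm can. A call with a gripper value outside its range is refused whole. The fingers move at their own pace and stop on an object; the grip force is fixed at half the most. Time passes only in rows, so rows that do not move let the fingers close. It gives the time, the measured TCP pose, the force, the opening and the grip force at its end, in the units of the state.
- ctrl.get_obs(): the state, without advancing time (a new reading comes with each control period).
- imaging.capture(name): name is "scene" or "top" or "wrist"; returns the picture (480x640x3 uint8, red, green, blue); there is no depth.
- imaging.calibration(name): a dict with "fx", "fy", "cx", "cy" (pixels), "rvec" (rotation vector, rad) and "tvec" (3), from world to camera coordinates, as OpenCV has them; the wrist camera has in their place "hand_eye" (4x4, takes a point from camera to tool coordinates, whose origin is the TCP and whose axes are the flange's). Camera axes: x right, y down, z forward; pixel columns grow to the right and rows downward; lengths in mm; the calibration is good to about 2 mm. A picture is of the moment at which its call begins: read the wrist's pose just before it. calibration takes no time and is no camera call.
- ctrl.sign_off(): hands the job in; it is judged then, once.
Trained networks look in the newest picture that a camera, given by its name, has taken for a name from the list of things; names that differ only in an ending like _2 or _b are one class to them, and where a whole thing is asked for, a point or a joint stands for the part that bears it (a point fixed in the world has none). Each returns a list of dicts, best first, with "conf" (0 to 1); they miss things now and then, are a little off and sometimes report something else, mostly with a low value. They report only what shows in the picture. A call takes as long as a camera call. They do not tell look-alikes from the thing itself.
- imaging.trace(target, camera): "pixels" (480x640 bool, what is visible of it) and "box" ([left, top, right, bottom] in pixels, round what is visible of it).
The state is a dict: "clock": time; "joint_pos": joint angles; "joint_vel": joint speeds; "tau": joint torques, N m; "tcp_pos": TCP position; "orientation": TCP orientation; "contact_force": force on the tool from outside, world axes, zero at the start; "moment": the same for the moment, N m; "gripper_width": opening from 0.0 (shut) to 1.0 (fully open); "grip_force": force on a finger pad.
Only numpy, scipy, OpenCV 4.12 (cv2) and the standard library are available. Lean on these libraries where they do the work, as an engineer would, in place of code of your own. Each camera call takes 0.05 s, during which the arm holds its last target. There are 200 camera calls.

## Working session

There is one attempt and no reset: what is moved stays moved. The work goes in short steps, Python scripts to look and compute and a tool call to move; the robot and the scene stay as the last step left them, time stands still between calls to the robot, and variables do not carry over. Pictures are saved under pics/ and viewed, at most 14 in all, crops included, and the job is handed in when it is done.

Besides the shell and the picture viewer there is one more tool, called as a command line: name --argument value ..., lists and objects as JSON in quotes. jog_arm: Moves the arm, as the interface text tells. Its arguments: {"type":"object","properties":{"motion":{"type":"array","items":{"type":"array","items":{"type":"array","items":{"type":"number"}}}}},"required":["motion"]}

```bash
mkdir -p pics; ls
python3 - <<'E'
from bench import ctrl, imaging
import cv2
print(ctrl.get_obs())
for n in("scene","top","wrist"):
    im=imaging.capture(n); cv2.imwrite(f"pics/{n}0.png",im[:,:,::-1]); print(n,imaging.calibration(n))
E
```

```text
pics
{'clock': 0.0, 'joint_pos': array([ 1.14781255e+00,  2.17780890e-01,  1.61491868e+00, -4.37735030e-06,
        1.31132076e+00, -1.12186405e-01]), 'joint_vel': array([-4.90720224e-05,  2.16490182e-03, -2.42112875e-03,  9.77780054e-04,
       -9.95557974e-04,  8.38952544e-04]), 'tau': array([ 1.41991120e-03, -3.96833789e+01, -3.03857374e+01,  1.05552695e-05,
        9.62992141e-03, -8.84611126e-06]), 'tcp_pos': array([190.77875619, 594.33344853, 237.95975376]), 'orientation': array([ 1.54773322e-01,  9.87949263e-01, -1.17119675e-03, -3.18902526e-04]), 'contact_force': array([ 0.44457486, -0.79161257, -0.69144547]), 'moment': array([0.00536136, 0.01276829, 0.00189516]), 'grip_force': 0.0, 'gripper_width': 1.0014828332600765}
scene {'fx': 573.8757209500754, 'fy': 573.8757209500754, 'cx': 315.5588761430775, 'cy': 235.02132598933525, 'rvec': array([ 1.78385751,  1.58934694, -0.71010872]), 'tvec': array([-189.30568604, -341.99523692, 1802.53679442])}
top {'fx': 500.3304784735385, 'fy': 500.3304784735385, 'cx': 315.53461595732574, 'cy': 243.61131527751806, 'rvec': array([ 2.14636932, -2.1440958 ,  0.13540762]), 'tvec': array([ 142.2976832 ,  575.65788533, 1368.28381648])}
wrist {'fx': 365.93182157552656, 'fy': 365.93182157552656, 'cx': 314.4418561184937, 'cy': 241.25217742963818, 'hand_eye': array([[-9.58024030e-04, -9.53151966e-01, -3.02490351e-01,
         7.67202798e+01],
       [ 9.99999317e-01, -7.10478787e-04, -9.28390351e-04,
        -9.95084801e-01],
       [ 6.69984111e-04, -3.02491033e-01,  9.53151995e-01,
        -1.34668901e+02],
       [ 0.00000000e+00,  0.00000000e+00,  0.00000000e+00,
         1.00000000e+00]])}
```

View pics/top0.png

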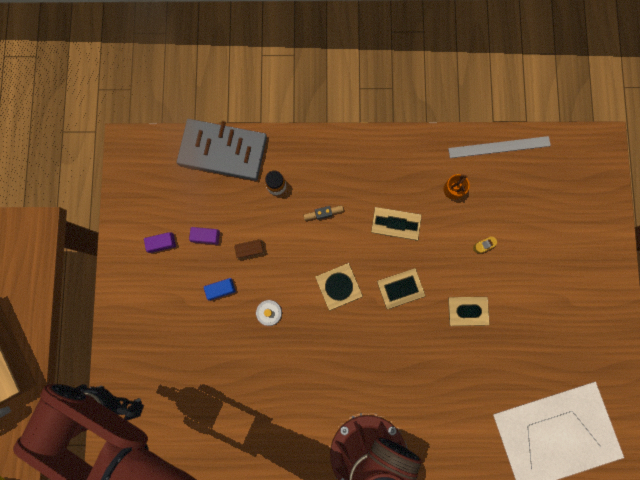

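View pics/scene0.png

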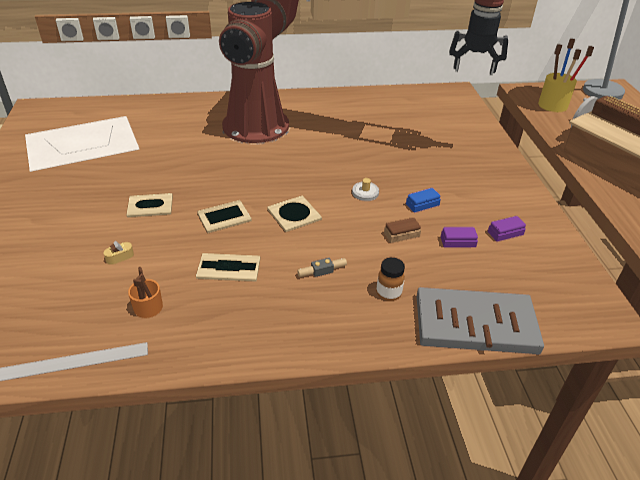

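The top view shows the wanted tools: block (brown and pale) at (250,249), wheel (268,313), shave (323,213) and plane (486,244). Their boards are at (403,288), (339,286), (397,223) and (469,311). Block look-alikes: blue (219,289), purple (204,236) and (159,242). The brown one with the cork base is the right one; in the scene view it is at (402,230).

```bash
cat > h.py <<'E'
import numpy as np, cv2
from bench import ctrl, imaging
from scipy.spatial.transform import Rotation as R
TH=dict(plane=26,block=34,wheel=12,shave=20,plane_board=10,block_board=10,wheel_board=10,shave_board=10,varnish_jar=85,peg_pot=60)
def cam(n,obs=None):
    c=imaging.calibration(n); K=np.array([[c['fx'],0,c['cx']],[0,c['fy'],c['cy']],[0,0,1]])
    if n=='wrist':
        o=obs or ctrl.get_obs(); T=np.eye(4);T[:3,:3]=R.from_quat(o['orientation']).as_matrix();T[:3,3]=o['tcp_pos']
        X=T@np.array(c['hand_eye']); return K,X[:3,:3],X[:3,3]
    Rm=R.from_rotvec(c['rvec']).as_matrix(); return K,Rm.T,-Rm.T@c['tvec']
def ray(px,C):
    K,Rm,t=C; px=np.atleast_2d(px).astype(float)
    d=np.c_[px,np.ones(len(px))]@np.linalg.inv(K).T@Rm.T; return t,d/np.linalg.norm(d,axis=1)[:,None]
def onz(px,C,z):
    t,d=ray(px,C); return (t+d*((z-t[2])/d[:,2])[:,None])[:,:2]
def proj(P,C):
    K,Rm,t=C; q=(np.atleast_2d(P)-t)@Rm@K.T; return q[:,:2]/q[:,2:]
def tri(p1,C1,p2,C2):
    A=0;b=0
    for p,C in((p1,C1),(p2,C2)):
        t,d=ray(p,C);M=np.eye(3)-np.outer(d[0],d[0]);A=A+M;b=b+M@t
    return np.linalg.solve(A,b)
def cen(m): return np.argwhere(m)[:,::-1].mean(0)
E
python3 - <<'E'
from h import *
T={}
for n in('top','scene'):
    imaging.capture(n)
    for k in TH: T[n,k]=imaging.trace(k,n)
Ct,Cs=cam('top'),cam('scene')
for k in TH:
    print('==',k)
    for a in T['top',k][:4]:
        m=a['pixels'].astype(bool); c=cen(m); xy=onz(np.argwhere(m)[:,::-1],Ct,TH[k]/2 if 'board' not in k else 10)
        r=cv2.minAreaRect(xy.astype(np.float32)); 
        bx=cv2.boxPoints(r);e=[bx[1]-bx[0],bx[2]-bx[1]];e=max(e,key=np.linalg.norm)
        print(round(a['conf'],2),c.round(),'xy',xy.mean(0).round(),'size',np.round(r[1]),'yaw_long',np.degrees(np.arctan2(-e[0],e[1])).round()%180,
          [tri(c,Ct,cen(b['pixels']),Cs).round().tolist() for b in T['scene',k][:3]])
    print([ (round(b['conf'],2),cen(b['pixels']).round().tolist()) for b in T['scene',k][:4]])
E
```

```text
== plane
0.79 [484. 244.] xy [ 577. -339.] size [28. 70.] yaw_long 26.0 [[576.0, -339.0, 17.0]]
[(0.58, [118.0, 253.0])]
== block
0.96 [249. 249.] xy [564. 333.] size [45. 82.] yaw_long 13.0 [[609.0, 440.0, 58.0], [560.0, 347.0, 105.0], [587.0, 400.0, 8.0]]
0.74 [219. 289.] xy [450. 415.] size [42. 81.] yaw_long 15.0 [[493.0, 529.0, -51.0], [450.0, 416.0, 19.0], [468.0, 483.0, -104.0]]
0.73 [204. 235.] xy [603. 465.] size [86. 47.] yaw_long 175.0 [[619.0, 511.0, 47.0], [579.0, 403.0, 124.0], [603.0, 465.0, 16.0]]
0.65 [159. 242.] xy [583. 592.] size [47. 87.] yaw_long 12.0 [[583.0, 593.0, 15.0], [554.0, 464.0, 122.0], [573.0, 538.0, -0.0]]
[(0.87, [507.0, 229.0]), (0.85, [423.0, 200.0]), (0.8, [459.0, 237.0]), (0.69, [402.0, 230.0])]
== wheel
0.82 [268. 312.] xy [384. 277.] size [68. 69.] yaw_long 45.0 [[384.0, 277.0, 8.0]]
[(0.8, [366.0, 191.0])]
== shave
0.79 [323. 212.] xy [671. 121.] size [ 32. 115.] yaw_long 13.0 [[671.0, 121.0, 13.0]]
0.26 [338. 286.] xy [458.  78.] size [102. 104.] yaw_long 23.0 [[474.0, 111.0, -170.0]]
[(0.81, [322.0, 268.0])]
== plane_board
0.75 [468. 311.] 
[... 245 characters left out ...]
(0.68, [224.0, 216.0])]
== wheel_board
0.93 [339. 286.] xy [457.  78.] size [103. 103.] yaw_long 114.0 [[458.0, 78.0, 5.0]]
0.73 [468. 311.] xy [ 389. -286.] size [ 84. 113.] yaw_long 0.0 [[441.0, -88.0, 81.0]]
[(0.98, [294.0, 214.0])]
== shave_board
0.94 [396. 223.] xy [640. -89.] size [136.  76.] yaw_long 171.0 [[637.0, 75.0, 241.0]]
[(0.62, [365.0, 191.0])]
== varnish_jar
0.76 [275. 182.] xy [752. 259.] size [71. 57.] yaw_long 91.0 [[752.0, 259.0, 43.0]]
[(0.8, [390.0, 279.0])]
== peg_pot
0.6 [456. 186.] xy [ 743. -260.] size [63. 80.] yaw_long 27.0 [[742.0, -259.0, 35.0], [720.0, -265.0, 136.0], [721.0, 5.0, 340.0]]
[(0.66, [145.0, 297.0]), (0.38, [118.0, 253.0]), (0.18, [365.0, 191.0])]
```

```bash
cat >> h.py <<'E'
def plan(x,y,z,yaw,N,g=-1,start=None):
    """rows to go from the pose as it stands to (x,y,z), tool y axis at yaw deg from world y"""
    if start is None:
        o=ctrl.get_obs(); M=R.from_quat(o['orientation']).as_matrix(); p=o['tcp_pos']; y0=np.degrees(np.arctan2(-M[0,1],M[1,1])); tilt=np.degrees(np.arccos(-M[2,2]))
        print('at',p.round(1),'yaw',y0.round(1),'tilt',tilt.round(2),'t',round(o['clock'],2))
    else: p,y0=np.array(start[:3],float),start[3]
    d=(np.array([x,y,z])-p)/N; dy=((yaw-y0+90)%180-90)/N
    for i in range(N):
        a=np.radians(y0+i*dy); ty=np.array([-np.sin(a),np.cos(a),0]); tx=np.cross(ty,[0,0,-1])
        print('[%g, %.2f, %.2f, %.2f, 0,0, %.1f],'%(g,d@tx/10,d@ty/10,-d[2]/10,-dy))
E
python3 -c "
from h import *
plan(384,277,150,-75,10)"
```

```text
at [191.1 595.1 239.3] yaw -17.8 tilt 0.0 t 1.25
[-1, -2.81, -2.44, 0.89, 0,0, 5.7],
[-1, -3.04, -2.15, 0.89, 0,0, 5.7],
[-1, -3.24, -1.83, 0.89, 0,0, 5.7],
[-1, -3.40, -1.50, 0.89, 0,0, 5.7],
[-1, -3.54, -1.15, 0.89, 0,0, 5.7],
[-1, -3.63, -0.80, 0.89, 0,0, 5.7],
[-1, -3.69, -0.43, 0.89, 0,0, 5.7],
[-1, -3.72, -0.06, 0.89, 0,0, 5.7],
[-1, -3.71, 0.31, 0.89, 0,0, 5.7],
[-1, -3.66, 0.68, 0.89, 0,0, 5.7],
```

jog_arm --motion '[[[-1,-2.8,-2.4,0.9,0,0,5.7],[-1,-3.0,-2.2,0.9,0,0,5.7],[-1,-3.2,-1.8,0.9,0,0,5.7],[-1,-3.4,-1.5,0.9,0,0,5.7],[-1,-3.5,-1.2,0.9,0,0,5.7]]]'

```text
clock: 1.67
tcp_pos: [287.0, 435.2, 194.1]
orientation: [0.395, 0.919, 0.0, 0.0]
contact_force: [0.5, 1.0, 0.4]
gripper_width: 1.0
grip_force: 0.0
```

jog_arm --motion '[[[-1,-3.6,-0.8,0.9,0,0,5.7],[-1,-3.7,-0.4,0.9,0,0,5.7],[-1,-3.7,-0.1,0.9,0,0,5.7],[-1,-3.7,0.3,0.9,0,0,5.7],[-1,-3.7,0.7,0.9,0,0,5.7]]]'

```text
clock: 2.08
tcp_pos: [383.7, 276.3, 149.3]
orientation: [0.609, 0.793, 0.001, 0.0]
contact_force: [1.0, 0.5, 1.1]
gripper_width: 0.999
grip_force: 0.0
```

jog_arm --motion '[[[-1,0,0,0,0,0,0],[-1,0,0,0,0,0,0]]]'

```text
clock: 2.25
tcp_pos: [383.5, 276.1, 148.9]
orientation: [0.609, 0.793, -0.0, -0.0]
contact_force: [-0.8, -0.4, 0.1]
gripper_width: 0.998
grip_force: 0.0
```

```bash
cat >> h.py <<'E'
def look(name,targets,save=True):
    """wrist picture; per target its mask on its top plane"""
    o=ctrl.get_obs(); C=cam('wrist',o); im=imaging.capture('wrist')
    if save: cv2.imwrite(f'pics/{name}.png',im[:,:,::-1])
    print('at',o['tcp_pos'].round(1))
    for k in targets:
        for a in imaging.trace(k,'wrist')[:3]:
            m=a['pixels'].astype(bool); px=np.argwhere(m)[:,::-1]
            xy=onz(px,C,TH[k]); r=cv2.minAreaRect(xy.astype(np.float32)); bx=cv2.boxPoints(r);e=max([bx[1]-bx[0],bx[2]-bx[1]],key=np.linalg.norm)
            print(k,round(a['conf'],2),'box',np.round(a['box']),'rect',np.round(r[0],1),'size',np.round(r[1],1),'yaw',(np.degrees(np.arctan2(-e[0],e[1]))).round(1)%180)
    return im,C
E
python3 -c "
from h import *
look('w1',['wheel','block','block_board','wheel_board'])
plan(384,277,26,-75,1)"
```

```text
at [383.5 276.1 148.9]
wheel 0.75 box [266. 182. 360. 271.] rect [383.5 275.7] size [70.8 71.7] yaw 46.699997
block 0.96 box [427.   0. 513. 126.] rect [445.7 408.9] size [48.8 70.7] yaw 17.300003
block 0.94 box [517. 165. 624. 278.] rect [552.  331.7] size [58.5 80.7] yaw 12.100006
wheel_board 0.95 box [272. 390. 391. 434.] rect [445.4 106.1] size [103.4  53.7] yaw 111.4
at [382.6 279.1 149.8] yaw -74.7 tilt 0.06 t 2.5
[-1, -0.24, 0.08, 12.38, 0,0, 0.3],
```

View pics/w1.png

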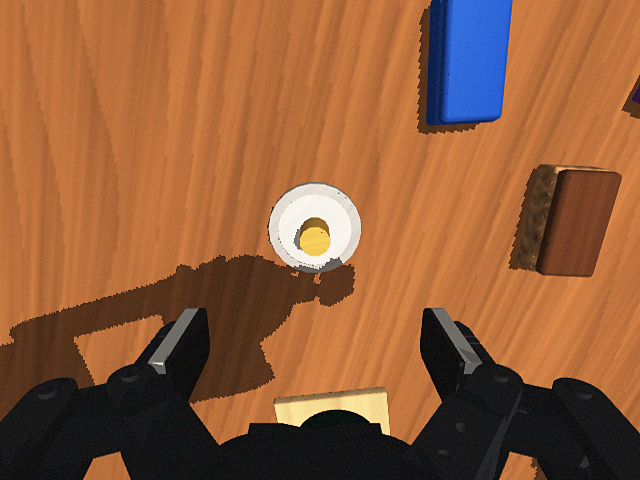

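The wrist view shows the wheel at (315,227), measured at (383.5,275.7), 71 mm across. The block at (580,220) is brown over cork, so it is the right one.

jog_arm --motion '[[[-1,0,0,4.1,0,0,0],[-1,0,0,4.1,0,0,0],[-1,0,0,3.0,0,0,0],[-1,0,0,1.3,0,0,0],[-1,0,0,0,0,0,0]]]'

```text
clock: 2.92
tcp_pos: [379.0, 277.1, 20.7]
orientation: [0.606, 0.795, -0.004, -0.002]
contact_force: [0.2, -0.3, -0.3]
gripper_width: 1.0
grip_force: 0.0
```

jog_arm --motion '[[[1,0,0,0,0,0,0],[1,0,0,0,0,0,0],[1,0,0,0,0,0,0],[1,0,0,0,0,0,0],[1,0,0,0,0,0,0]]]'

```text
clock: 3.33
tcp_pos: [384.1, 278.4, 25.7]
orientation: [0.607, 0.794, 0.001, 0.001]
contact_force: [0.1, -0.2, -0.2]
gripper_width: 0.301
grip_force: 0.0
```

jog_arm --motion '[[[1,0,0,0,0,0,0],[1,0,0,0,0,0,0],[1,0,0,0,0,0,0],[1,0,0,0,0,0,0],[1,0,0,0,0,0,0]]]'

```text
clock: 3.75
tcp_pos: [384.1, 278.4, 25.8]
orientation: [0.607, 0.794, 0.001, 0.0]
contact_force: [-1.2, -0.1, 5.9]
gripper_width: 0.232
grip_force: 58.6
```

```bash
python3 -c "
from h import *
plan(457.5,78.5,86,-75,6,1,(384,277.5,86,-74.9))"
```

```text
[1, -3.52, 0.32, -0.00, 0,0, 0.0],
[1, -3.52, 0.32, -0.00, 0,0, 0.0],
[1, -3.52, 0.32, -0.00, 0,0, 0.0],
[1, -3.52, 0.32, -0.00, 0,0, 0.0],
[1, -3.52, 0.32, -0.00, 0,0, 0.0],
[1, -3.52, 0.32, -0.00, 0,0, 0.0],
```

jog_arm --motion '[[[1,0,0,-1.5,0,0,0],[1,0,0,-2.5,0,0,0],[1,0,0,-2,0,0,0],[1,0,0,0,0,0,0]]]'

```text
clock: 4.08
tcp_pos: [386.1, 279.3, 88.2]
orientation: [0.607, 0.794, 0.004, 0.002]
contact_force: [2.0, 0.7, -0.8]
gripper_width: 0.238
grip_force: 58.9
```

jog_arm --motion '[[[1,-2.5,0.3,0,0,0,0],[1,-3.5,0.3,0,0,0,0],[1,-3.5,0.3,0,0,0,0],[1,-3.5,0.3,0,0,0,0],[1,-3.5,0.3,0,0,0,0]]]'

```text
clock: 4.5
tcp_pos: [439.9, 120.9, 83.0]
orientation: [0.607, 0.795, -0.0, -0.001]
contact_force: [0.4, 0.1, -3.3]
gripper_width: 0.236
grip_force: 58.9
```

jog_arm --motion '[[[1,-3.0,0.3,0,0,0,0],[1,-1.6,0.1,0,0,0,0],[1,0,0,0,0,0,0],[1,0,0,0,0,0,0]]]'

```text
clock: 4.83
tcp_pos: [455.9, 78.4, 83.1]
orientation: [0.608, 0.794, -0.0, -0.001]
contact_force: [0.3, 0.1, -1.2]
gripper_width: 0.234
grip_force: 58.9
```

```bash
python3 -c "
from h import *
look('w2',['wheel','block_board','wheel_board'])
plan(457.5,78.5,38,-75,1,1)"
```

```text
at [455.9  78.4  83.1]
wheel 0.85 box [233. 226. 394. 376.] rect [463.6  50.5] size [95.6 95.7] yaw 62.6
wheel 0.17 box [626. 260. 640. 367.] rect [659.7  91.8] size [ 7.8 75.9] yaw 30.0
block_board 0.75 box [191. 398. 301. 466.] rect [439.2 -63.7] size [97.8 25.2] yaw 130.4
at [455.7  80.   83.7] yaw -74.7 tilt 0.08 t 5.03
[1, -0.20, 0.14, 4.57, 0,0, 0.3],
```

View pics/w2.png

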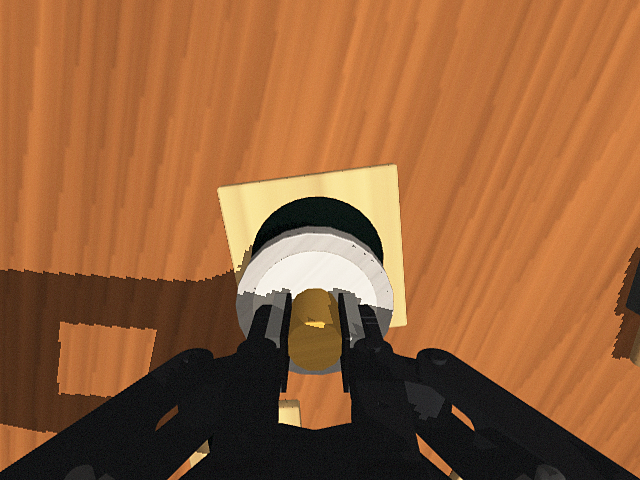

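The wheel hangs level over its board. Board corners show at (220,187), (397,165) and (406,325), and I will use them to find the centre.

```bash
python3 -c "
from h import *
C=cam('wrist'); p=onz([[219,187],[397,164],[407,325]],C,10);print(p,(p[0]+p[2])/2,[np.linalg.norm(p[i]-p[i+1]) for i in (0,1)])
q=onz([[237,300],[394,298]],C,83.5-25.8+12);print(q.mean(0),np.linalg.norm(q[0]-q[1]))"
```

```text
[[391.76107044 106.66393684]
 [485.52471507 145.57677109]
 [525.2099042   50.7359726 ]] [458.48548732  78.69995472] [np.float64(101.51763258262832), np.float64(102.80900396180688)]
[455.54749734  81.84749982] 70.46215361659709
```

jog_arm --motion '[[[1,-0.2,0.2,2.5,0,0,0],[1,0,0,1.4,0,0,0],[1,0,0,0.5,0,0,0],[1,0,0,0.15,0,0,0],[1,0,0,0.1,0,0,0]]]'

```text
clock: 5.45
tcp_pos: [458.8, 78.3, 37.7]
orientation: [0.607, 0.795, -0.0, -0.0]
contact_force: [-0.5, 0.1, -1.9]
gripper_width: 0.237
grip_force: 59.0
```

jog_arm --motion '[[[1,0,0,0.05,0,0,0],[1,0,0,0,0,0,0]]]'

```text
clock: 5.62
tcp_pos: [459.9, 77.9, 38.1]
orientation: [0.607, 0.795, 0.001, 0.001]
contact_force: [-1.1, -0.3, -2.2]
gripper_width: 0.228
grip_force: 59.0
```

jog_arm --motion '[[[1,0,0,0.1,0,0,0],[1,0,0,0.1,0,0,0],[1,0,0,0,0,0,0]]]'

```text
clock: 5.87
tcp_pos: [459.8, 77.7, 35.9]
orientation: [0.607, 0.794, 0.0, 0.001]
contact_force: [1.2, -0.4, -0.5]
gripper_width: 0.234
grip_force: 59.4
```

jog_arm --motion '[[[1,0,0,0.05,0,0,0],[-0.3,0,0,0,0,0,0],[-0.5,0,0,0,0,0,0],[-0.5,0,0,0,0,0,0],[-1,0,0,0,0,0,0]]]'

```text
clock: 6.28
tcp_pos: [459.1, 77.7, 34.8]
orientation: [0.607, 0.794, 0.0, 0.0]
contact_force: [0.3, 0.2, -0.6]
gripper_width: 0.796
grip_force: 0.0
```

jog_arm --motion '[[[-1,0,0,-2.0,0,0,0],[-1,0,0,-3.5,0,0,0],[-1,0,0,-3.5,0,0,0],[-1,0,0,-2.5,0,0,0],[-1,0,0,0,0,0,0]]]'

```text
clock: 6.7
tcp_pos: [463.9, 77.8, 156.2]
orientation: [0.607, 0.794, 0.004, 0.005]
contact_force: [1.5, -0.5, -0.0]
gripper_width: 1.002
grip_force: 0.0
```

```bash
python3 -c "
from h import *
look('w3',['wheel','wheel_board','block_board'])
plan(561,332,150,-77,8)"
```

```text
at [463.9  77.8 156.2]
wheel 0.86 box [257. 180. 354. 273.] rect [461.3  72.4] size [73.1 74.3] yaw 57.1
wheel_board 0.72 box [229. 151. 375. 291.] rect [457.6  76.6] size [103.5 105.1] yaw 22.300003
at [457.9  77.7 148.5] yaw -74.8 tilt 0.14 t 6.9
[-1, 2.73, 2.08, -0.02, 0,0, 0.3],
[-1, 2.74, 2.06, -0.02, 0,0, 0.3],
[-1, 2.75, 2.05, -0.02, 0,0, 0.3],
[-1, 2.76, 2.04, -0.02, 0,0, 0.3],
[-1, 2.77, 2.02, -0.02, 0,0, 0.3],
[-1, 2.78, 2.01, -0.02, 0,0, 0.3],
[-1, 2.79, 2.00, -0.02, 0,0, 0.3],
[-1, 2.80, 1.98, -0.02, 0,0, 0.3],
```

View pics/w3.png

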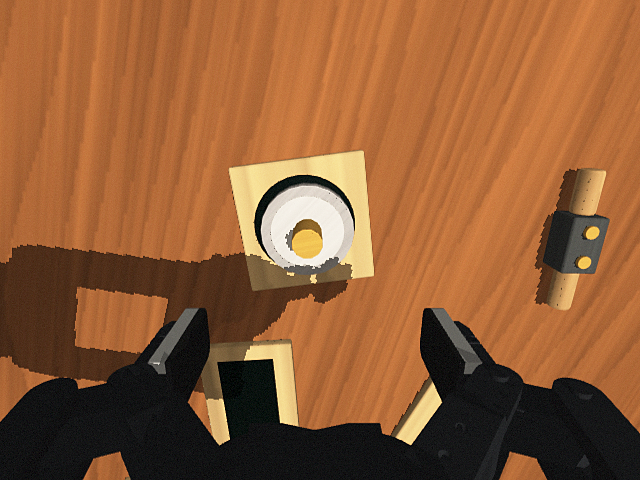

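The wheel is down inside its disc at (306,225), a few mm off at most. The shave is at (577,240). Next is the block.

jog_arm --motion '[[[-1,2.7,2.1,0,0,0,0.3],[-1,2.7,2.1,0,0,0,0.3],[-1,2.8,2.0,0,0,0,0.3],[-1,2.8,2.0,0,0,0,0.3],[-1,2.8,2.0,0,0,0,0.3]]]'

```text
clock: 7.32
tcp_pos: [521.7, 237.9, 147.0]
orientation: [0.618, 0.786, -0.002, -0.001]
contact_force: [0.9, -0.5, -0.1]
gripper_width: 1.005
grip_force: 0.0
```

jog_arm --motion '[[[-1,2.8,2.0,0,0,0,0.3],[-1,2.8,2.0,0,0,0,0.3],[-1,2.8,2.0,0,0,0,0.3],[-1,0,0,0,0,0,0],[-1,0,0,0,0,0,0]]]'

```text
clock: 7.73
tcp_pos: [560.7, 333.3, 146.7]
orientation: [0.623, 0.782, -0.002, -0.001]
contact_force: [0.4, -0.4, -0.6]
gripper_width: 1.002
grip_force: 0.0
```

Run:
```python
from h import *
im,C=look('w4',['block'])
cv2.imwrite('pics/w4c.png',cv2.resize(im[100:340,180:480,::-1],None,fx=2,fy=2))
plan(561,332,14,-77,1)
```

```text
at [560.7 333.3 146.7]
block 0.92 box [132.   5. 226. 146.] rect [455.1 415.8] size [47.  77.7] yaw 17.899994
block 0.79 box [289. 179. 349. 290.] rect [562.7 335.4] size [39.5 81.4] yaw 12.100006
block 0.68 box [371.   0. 486. 134.] rect [600.4 459.8] size [79.3 44.3] yaw 174.2
at [560.4 331.4 147.4] yaw -77.2 tilt 0.27 t 7.83
[-1, 0.04, 0.07, 13.34, 0,0, -0.2],
```

View pics/w4c.png

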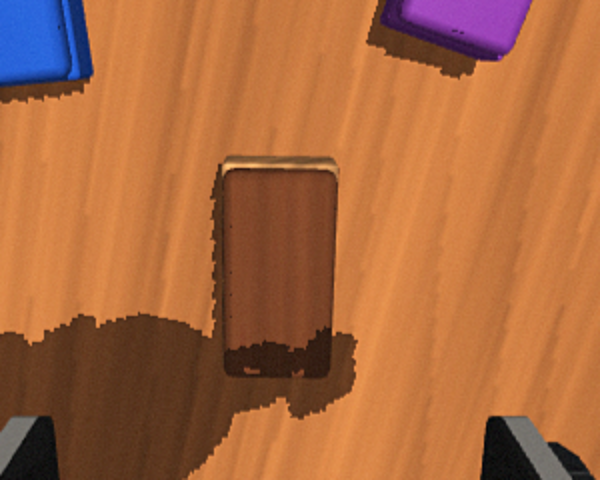

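The crop confirms brown wood over cork, centred at about (319,234) in the full picture. The measured centre is (562,333.5), yaw 12.

jog_arm --motion '[[[-1,0.1,0.1,4.1,0,0,0],[-1,0,0,4.1,0,0,0],[-1,0,0,3.2,0,0,0],[-1,0,0,1.5,0,0,0],[-1,0,0,0.4,0,0,0]]]'

```text
clock: 8.25
tcp_pos: [558.7, 330.7, 12.0]
orientation: [0.624, 0.781, -0.004, -0.002]
contact_force: [-0.3, -0.3, 0.3]
gripper_width: 1.002
grip_force: 0.0
```

jog_arm --motion '[[[1,0,0,0,0,0,0],[1,0,0,0,0,0,0],[1,0,0,0,0,0,0],[1,0,0,0,0,0,0],[1,0,0,0,0,0,0]]]'

```text
clock: 8.67
tcp_pos: [565.3, 335.0, 20.3]
orientation: [0.624, 0.781, 0.003, 0.001]
contact_force: [0.1, -0.9, 5.9]
gripper_width: 0.468
grip_force: 61.9
```

jog_arm --motion '[[[1,0,0,0,0,0,0],[1,0,0,0,0,0,0]]]'

```text
clock: 8.83
tcp_pos: [565.4, 335.0, 20.3]
orientation: [0.624, 0.782, 0.003, 0.001]
contact_force: [0.1, -0.4, 7.2]
gripper_width: 0.468
grip_force: 61.9
```

```bash
python3 -c "
from h import *
plan(453,-100,75,-72,12,1)"
```

```text
at [565.4 335.   20.3] yaw -77.2 tilt 0.35 t 8.83
[1, -3.33, -1.72, -0.46, 0,0, -0.4],
[1, -3.31, -1.74, -0.46, 0,0, -0.4],
[1, -3.30, -1.77, -0.46, 0,0, -0.4],
[1, -3.29, -1.79, -0.46, 0,0, -0.4],
[1, -3.27, -1.82, -0.46, 0,0, -0.4],
[1, -3.26, -1.84, -0.46, 0,0, -0.4],
[1, -3.25, -1.87, -0.46, 0,0, -0.4],
[1, -3.23, -1.89, -0.46, 0,0, -0.4],
[1, -3.22, -1.91, -0.46, 0,0, -0.4],
[1, -3.20, -1.94, -0.46, 0,0, -0.4],
[1, -3.19, -1.96, -0.46, 0,0, -0.4],
[1, -3.17, -1.99, -0.46, 0,0, -0.4],
```

jog_arm --motion '[[[1,0,0,-1.5,0,0,0],[1,0,0,-3.0,0,0,0],[1,-1.5,-0.9,-3.0,0,0,0],[1,-3.0,-1.7,-1.5,0,0,-0.4],[1,-3.3,-1.7,0,0,0,-0.5]]]'

```text
clock: 9.25
tcp_pos: [542.0, 249.9, 113.5]
orientation: [0.616, 0.787, 0.005, 0.003]
contact_force: [0.4, -1.0, -1.1]
gripper_width: 0.469
grip_force: 61.1
```

jog_arm --motion '[[[1,-3.3,-1.8,0,0,0,-0.5],[1,-3.3,-1.8,0,0,0,-0.5],[1,-3.3,-1.8,0,0,0,-0.5],[1,-3.3,-1.8,0,0,0,-0.5],[1,-3.2,-1.9,0,0,0,-0.5]]]'

```text
clock: 9.67
tcp_pos: [491.2, 64.9, 107.8]
orientation: [0.6, 0.8, 0.0, 0.001]
contact_force: [1.3, -2.2, -0.4]
gripper_width: 0.469
grip_force: 61.1
```

jog_arm --motion '[[[1,-3.2,-1.9,0,0,0,-0.5],[1,-3.2,-1.9,0,0,0,-0.5],[1,-3.2,-1.9,0,0,0,-0.5],[1,-2.8,-1.7,0,0,0,-0.5],[1,-1.5,-0.9,0,0,0,-0.4]]]'

```text
clock: 10.08
tcp_pos: [452.4, -93.7, 107.9]
orientation: [0.584, 0.812, -0.0, 0.001]
contact_force: [-0.4, 0.2, -1.8]
gripper_width: 0.47
grip_force: 61.0
```

jog_arm --motion '[[[1,0,0,0,0,0,0],[1,0,0,0,0,0,0],[1,0,0,0,0,0,0]]]'

```text
clock: 10.33
tcp_pos: [453.4, -90.3, 107.3]
orientation: [0.584, 0.812, 0.0, 0.0]
contact_force: [0.4, 0.1, -1.3]
gripper_width: 0.472
grip_force: 61.1
```

Run:
```python
from h import *
im,C=look('w5',['block_board','block'])
plan(453,-100,60,-72,2,1)
```

```text
at [453.4 -90.3 107.3]
block_board 0.66 box [241. 168. 376. 299.] rect [447.4 -86. ] size [85.5 88. ] yaw 19.0
block 0.77 box [262. 220. 371. 419.] rect [ 469.  -136.3] size [ 67.1 145.9] yaw 18.5
at [453.4 -89.7 106.9] yaw -71.3 tilt 0.01 t 10.48
[1, -0.48, -0.18, 2.35, 0,0, 0.3],
[1, -0.48, -0.18, 2.35, 0,0, 0.3],
```

View pics/w5.png

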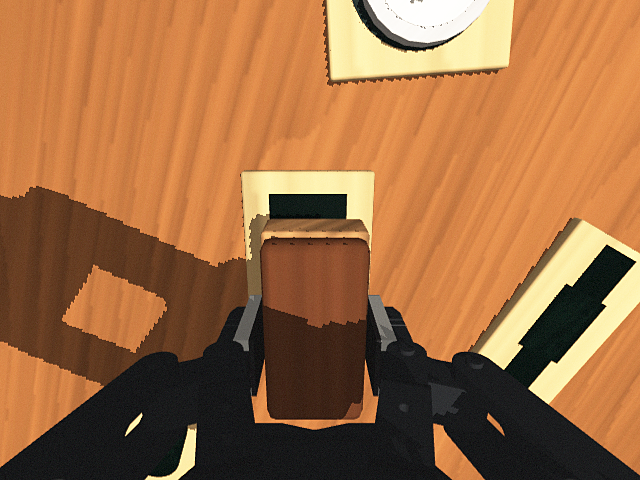

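The block is held lengthwise over its board. The board's near edge corners are (241,171) and (375,171), the silhouette edge runs (269..347,194), and the block's top face corners are roughly (264,240), (367,240), (361,418) and (267,418).

Run:
```python
from h import *
C=cam('wrist'); p=onz([[241,171],[375,171],[269,194],[347,194]],C,10)
for a,b,L in((0,1,58),(2,3,44)):
    e=p[b]-p[a]; l=np.linalg.norm(e); e/=l; print('w',l,'yaw',np.degrees(np.arctan2(e[1],e[0])), 'centre',(p[a]+p[b])/2+L*np.array([e[1],-e[0]]))
q=onz([[264,240],[367,240],[361,418],[267,418]],C,107-20.3+34); print(q.mean(0),np.linalg.norm(q-np.roll(q,1,0),axis=1)); e=q[1]-q[0]; print(np.degrees(np.arctan2(e[1],e[0])))
plan(453,-100,60,-72,1,1)
```

```text
w 83.8723739628198 yaw 18.64345284183972 centre [452.37607721 -99.87233433]
w 49.75839639063563 yaw 18.646159308771683 centre [ 452.47009104 -100.37905383]
[453.38835294 -89.71135908] [76.4488336  35.66732903 76.40953154 38.49846501]
18.6518963959076
at [453.4 -89.7 106.9] yaw -71.3 tilt 0.01 t 10.48
[1, -0.96, -0.37, 4.69, 0,0, 0.7],
```

jog_arm --motion '[[[1,-0.5,-0.2,2.0,0,0,0],[1,-0.45,-0.2,3.0,0,0,0],[1,0,0,1.6,0,0,0],[1,0,0,0.6,0,0,0],[1,0,0,0,0,0,0]]]'

```text
clock: 10.9
tcp_pos: [450.9, -99.7, 33.0]
orientation: [0.583, 0.812, -0.001, -0.002]
contact_force: [0.7, 0.4, -0.6]
gripper_width: 0.468
grip_force: 61.0
```

jog_arm --motion '[[[1,0,0,0.1,0,0,0],[1,0,0,0.1,0,0,0],[1,0,0,0,0,0,0]]]'

```text
clock: 11.15
tcp_pos: [453.8, -101.3, 34.0]
orientation: [0.583, 0.812, 0.0, 0.001]
contact_force: [-0.7, 0.1, -1.9]
gripper_width: 0.468
grip_force: 61.0
```

jog_arm --motion '[[[1,0,0,0.1,0,0,0],[1,0,0,0.1,0,0,0],[1,0,0,0,0,0,0],[1,0,0,0,0,0,0]]]'

```text
clock: 11.48
tcp_pos: [452.6, -101.2, 31.0]
orientation: [0.584, 0.812, 0.0, 0.0]
contact_force: [-0.2, -0.2, -1.9]
gripper_width: 0.466
grip_force: 61.0
```

jog_arm --motion '[[[1,0,0,0.1,0,0,0],[1,0,0,0.05,0,0,0],[1,0,0,0,0,0,0],[1,0,0,0,0,0,0]]]'

```text
clock: 11.82
tcp_pos: [452.8, -101.3, 30.3]
orientation: [0.584, 0.812, -0.0, -0.0]
contact_force: [-2.5, 0.7, 7.1]
gripper_width: 0.471
grip_force: 61.9
```

jog_arm --motion '[[[-0.3,0,0,0,0,0,0],[-0.5,0,0,0,0,0,0],[-1,0,0,0,0,0,0],[-1,0,0,0,0,0,0],[-1,0,0,0,0,0,0]]]'

```text
clock: 12.23
tcp_pos: [452.4, -101.1, 29.2]
orientation: [0.584, 0.812, -0.0, -0.0]
contact_force: [0.7, -0.2, -0.6]
gripper_width: 0.999
grip_force: 0.0
```

jog_arm --motion '[[[-1,0,0,-2.0,0,0,0],[-1,0,0,-3.5,0,0,0],[-1,0,0,-3.5,0,0,0],[-1,0,0,-2.5,0,0,0],[-1,0,0,0,0,0,0]]]'

```text
clock: 12.65
tcp_pos: [457.1, -102.8, 150.6]
orientation: [0.584, 0.812, 0.002, 0.006]
contact_force: [1.4, -0.7, 0.3]
gripper_width: 1.001
grip_force: 0.0
```

Run:
```python
from h import *
im,C=look('w6',['block','block_board','shave_board','plane_board'])
plan(671,121,150,-77,9)
```

```text
at [ 457.1 -102.8  150.6]
block 0.77 box [278. 179. 339. 289.] rect [ 453.3 -103.5] size [42.2 84.5] yaw 18.600006
block 0.39 box [449. 185. 619. 361.] rect [618.8 -85.8] size [124.8  75.7] yaw 170.6
block_board 0.89 box [251. 141. 366. 288.] rect [452.  -99.6] size [ 85.2 115.7] yaw 18.5
plane_board 0.77 box [139. 325. 233. 428.] rect [ 388.2 -275.8] size [80.4 95.2] yaw 0.30000305
at [ 450.9 -100.5  142.3] yaw -71.4 tilt 0.23 t 12.9
[-1, 1.55, 3.10, -0.09, 0,0, 0.6],
[-1, 1.59, 3.09, -0.09, 0,0, 0.6],
[-1, 1.62, 3.07, -0.09, 0,0, 0.6],
[-1, 1.65, 3.05, -0.09, 0,0, 0.6],
[-1, 1.69, 3.03, -0.09, 0,0, 0.6],
[-1, 1.72, 3.01, -0.09, 0,0, 0.6],
[-1, 1.75, 2.99, -0.09, 0,0, 0.6],
[-1, 1.78, 2.98, -0.09, 0,0, 0.6],
[-1, 1.82, 2.96, -0.09, 0,0, 0.6],
```

View pics/w6.png

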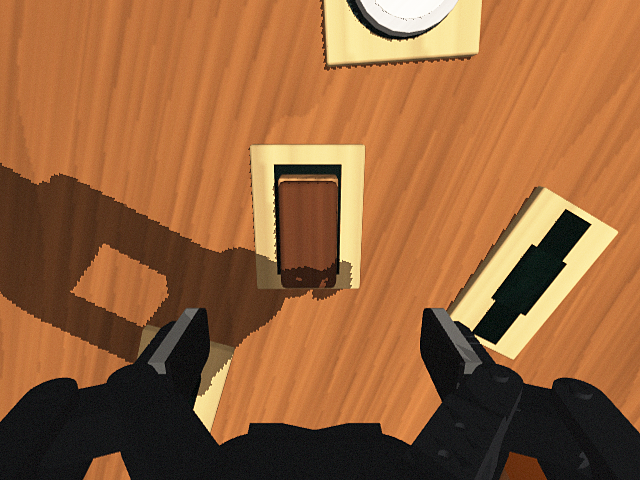

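The block lies at (309,235), aligned within its silhouette, with only parallax showing. Next is the shave.

jog_arm --motion '[[[-1,1.5,3.1,-0.1,0,0,0.6],[-1,1.6,3.1,-0.1,0,0,0.6],[-1,1.6,3.1,-0.1,0,0,0.6],[-1,1.7,3.0,-0.1,0,0,0.6],[-1,1.7,3.0,-0.1,0,0,0.6]]]'

```text
clock: 13.32
tcp_pos: [573.7, 23.3, 146.7]
orientation: [0.605, 0.796, -0.001, -0.002]
contact_force: [0.4, 0.1, 0.6]
gripper_width: 1.001
grip_force: 0.0
```

jog_arm --motion '[[[-1,1.7,3.0,-0.1,0,0,0.6],[-1,1.8,3.0,-0.1,0,0,0.6],[-1,1.8,3.0,-0.1,0,0,0.6],[-1,1.8,3.0,-0.1,0,0,0.6],[-1,0,0,0,0,0,0]]]'

```text
clock: 13.73
tcp_pos: [674.8, 125.5, 150.4]
orientation: [0.62, 0.785, 0.001, -0.001]
contact_force: [-0.6, -0.3, 0.6]
gripper_width: 1.001
grip_force: 0.0
```

jog_arm --motion '[[[-1,0,0,0,0,0,0],[-1,0,0,0,0,0,0],[-1,0,0,0,0,0,0]]]'

```text
clock: 13.98
tcp_pos: [670.7, 120.0, 151.6]
orientation: [0.621, 0.783, -0.001, -0.001]
contact_force: [-0.1, 0.4, 0.5]
gripper_width: 0.999
grip_force: 0.0
```

Run:
```python
from h import *
im,C=look('w7',['shave'])
plan(671,121,12,-77,1)
```

```text
at [670.7 120.  151.6]
shave 0.71 box [295. 149. 338. 304.] rect [670.3 120.2] size [ 28.5 116.7] yaw 12.899994
at [671.3 119.9 152.7] yaw -76.9 tilt 0.09 t 14.08
[-1, 0.11, -0.00, 14.07, 0,0, 0.1],
```

View pics/w7.png

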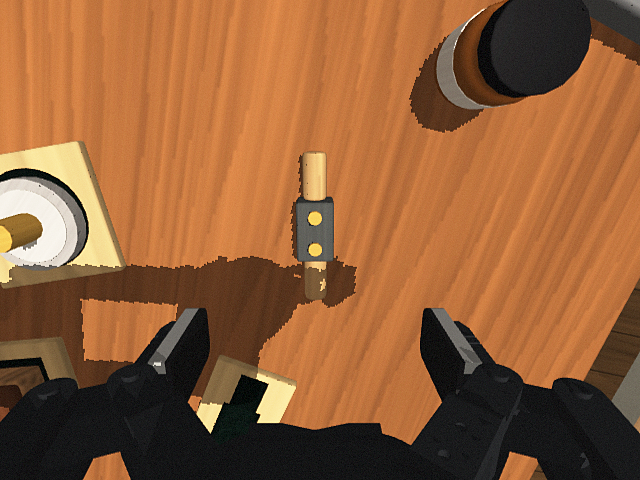

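The shave is centred at (315,228), aligned with the jaws, and the jar at (520,50) is clear.

jog_arm --motion '[[[-1,0,0,4.1,0,0,0],[-1,0,0,4.1,0,0,0],[-1,0,0,3.5,0,0,0],[-1,0,0,1.6,0,0,0],[-1,0,0,0.5,0,0,0]]]'

```text
clock: 14.5
tcp_pos: [668.2, 120.0, 10.7]
orientation: [0.622, 0.783, -0.003, -0.003]
contact_force: [-1.4, -0.6, 0.1]
gripper_width: 0.999
grip_force: 0.0
```

jog_arm --motion '[[[1,0,0,0,0,0,0],[1,0,0,0,0,0,0],[1,0,0,0,0,0,0],[1,0,0,0,0,0,0],[1,0,0,0,0,0,0]]]'

```text
clock: 14.92
tcp_pos: [674.1, 121.2, 18.3]
orientation: [0.621, 0.784, 0.001, 0.001]
contact_force: [-6.4, -0.5, 3.2]
gripper_width: 0.314
grip_force: 60.8
```

jog_arm --motion '[[[1,0,0,0,0,0,0],[1,0,0,0,0,0,0],[1,0,0,0,0,0,0],[1,0,0,0,0,0,0]]]'

```text
clock: 15.25
tcp_pos: [674.6, 121.3, 18.3]
orientation: [0.621, 0.784, 0.002, 0.002]
contact_force: [-0.1, -0.3, 5.9]
gripper_width: 0.31
grip_force: 61.1
```

```bash
python3 -c "
from h import *
plan(640,-85,75,-99,7,1)"
```

```text
at [674.6 121.3  18.3] yaw -76.8 tilt 0.26 t 15.25
[1, -2.76, -1.15, -0.81, 0,0, 3.2],
[1, -2.82, -1.00, -0.81, 0,0, 3.2],
[1, -2.87, -0.84, -0.81, 0,0, 3.2],
[1, -2.91, -0.68, -0.81, 0,0, 3.2],
[1, -2.94, -0.52, -0.81, 0,0, 3.2],
[1, -2.97, -0.36, -0.81, 0,0, 3.2],
[1, -2.98, -0.19, -0.81, 0,0, 3.2],
```

jog_arm --motion '[[[1,0,0,-1.5,0,0,0],[1,0,0,-2.8,0,0,0],[1,0,0,-2.2,0,0,0],[1,-2.8,-1.1,0,0,0,3.2],[1,-2.8,-1.0,0,0,0,3.2]]]'

```text
clock: 15.67
tcp_pos: [665.5, 62.9, 84.3]
orientation: [0.664, 0.748, 0.002, 0.003]
contact_force: [0.4, -0.2, -1.7]
gripper_width: 0.312
grip_force: 60.3
```

jog_arm --motion '[[[1,-2.9,-0.8,0,0,0,3.2],[1,-2.9,-0.7,0,0,0,3.2],[1,-2.9,-0.5,0,0,0,3.2],[1,-3.0,-0.4,0,0,0,3.2],[1,-3.0,-0.2,0,0,0,3.2]]]'

```text
clock: 16.08
tcp_pos: [637.4, -86.8, 81.0]
orientation: [0.762, 0.647, 0.0, 0.0]
contact_force: [-0.6, 0.5, -0.9]
gripper_width: 0.309
grip_force: 60.3
```

jog_arm --motion '[[[1,0,0,0,0,0,0],[1,0,0,0,0,0,0],[1,0,0,0,0,0,0],[1,0,0,0,0,0,0]]]'

```text
clock: 16.42
tcp_pos: [638.1, -84.5, 80.5]
orientation: [0.761, 0.649, 0.0, -0.0]
contact_force: [-0.4, 0.4, -1.4]
gripper_width: 0.31
grip_force: 60.3
```

Run:
```python
from h import *
im,C=look('w8',['shave_board','shave'])
plan(640,-89,30,-99,1,1)
```

```text
at [638.1 -84.5  80.5]
shave_board 0.6 box [250. 150. 391. 307.] rect [643.4 -69.2] size [92.6 75.7] yaw 170.4
shave 0.95 box [281. 171. 355. 432.] rect [ 633.3 -117. ] size [167.8  42.4] yaw 170.8
at [638.1 -84.4  80.3] yaw -99.1 tilt 0.01 t 16.57
[1, -0.43, 0.26, 5.03, 0,0, -0.1],
```

View pics/w8.png

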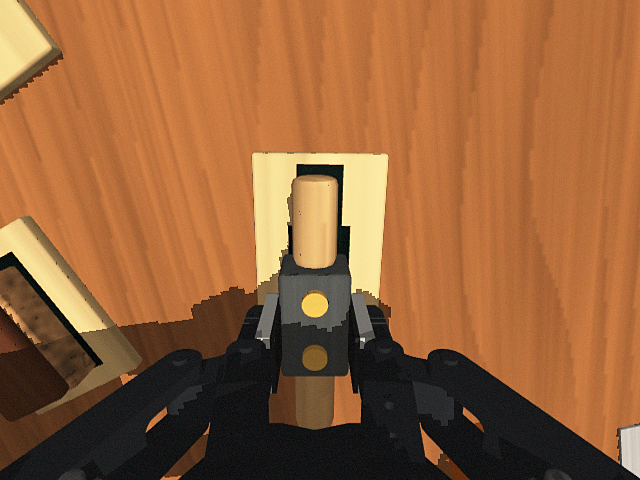

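The board's near edge is (253,153)–(388,154), the silhouette end is (298..343,165), and the shave's dark middle spans rows 256–376 and columns 281–350.

Run:
```python
from h import *
C=cam('wrist'); p=onz([[253,153],[388,154],[298,165],[343,165]],C,10)
for a,b,L in((0,1,68),(2,3,62)):
    e=p[b]-p[a]; l=np.linalg.norm(e); e/=l; print('w',l,'yaw',np.degrees(np.arctan2(e[1],e[0])), 'centre',(p[a]+p[b])/2+L*np.array([e[1],-e[0]]))
q=onz([[281,257],[350,257],[349,376],[282,376]],C,62+26); print(q.mean(0),np.linalg.norm(q-np.roll(q,1,0),axis=1)); e=q[1]-q[0]; print(np.degrees(np.arctan2(e[1],e[0])))
```

```text
w 73.74544790656394 yaw -9.569235509522786 centre [640.34188521 -91.34929679]
w 24.810960588104017 yaw -9.15419950293783 centre [640.81857504 -91.61246896]
[639.64875795 -80.80212283] [52.2638114  25.48253224 52.25696373 27.64657581]
-9.143361591808077
```

jog_arm --motion '[[[1,-0.3,0.1,1.5,0,0,0],[1,-0.3,0.1,2.2,0,0,0],[1,0,0,1.0,0,0,0],[1,0,0,0.2,0,0,0],[1,0,0,0,0,0,0]]]'

```text
clock: 16.98
tcp_pos: [637.9, -91.3, 29.6]
orientation: [0.762, 0.648, -0.001, -0.001]
contact_force: [-0.3, 0.3, -1.1]
gripper_width: 0.309
grip_force: 60.3
```

jog_arm --motion '[[[1,0,0,0.1,0,0,0],[1,0,0,0,0,0,0],[1,0,0,0,0,0,0]]]'

```text
clock: 17.23
tcp_pos: [639.3, -91.8, 30.8]
orientation: [0.762, 0.648, 0.0, 0.0]
contact_force: [-0.5, 0.4, -1.1]
gripper_width: 0.309
grip_force: 60.3
```

jog_arm --motion '[[[1,0,0,0.1,0,0,0],[1,0,0,0.1,0,0,0],[1,0,0,0,0,0,0],[1,0,0,0,0,0,0]]]'

```text
clock: 17.57
tcp_pos: [639.0, -91.8, 28.3]
orientation: [0.762, 0.648, -0.0, -0.0]
contact_force: [0.1, -0.1, -1.6]
gripper_width: 0.311
grip_force: 60.3
```

jog_arm --motion '[[[1,0,0,0.05,0,0,0],[1,0,0,0.05,0,0,0],[1,0,0,0,0,0,0],[1,0,0,0,0,0,0]]]'

```text
clock: 17.9
tcp_pos: [639.0, -91.8, 28.2]
orientation: [0.762, 0.648, -0.0, -0.0]
contact_force: [-2.9, 0.5, 5.3]
gripper_width: 0.313
grip_force: 61.1
```

jog_arm --motion '[[[-0.3,0,0,0,0,0,0],[-0.5,0,0,0,0,0,0],[-1,0,0,0,0,0,0],[-1,0,0,0,0,0,0],[-1,0,0,0,0,0,0]]]'

```text
clock: 18.32
tcp_pos: [639.0, -91.8, 27.1]
orientation: [0.762, 0.648, -0.0, -0.0]
contact_force: [-0.1, 0.0, -0.6]
gripper_width: 0.987
grip_force: 0.0
```

jog_arm --motion '[[[-1,0,0,-2.0,0,0,0],[-1,0,0,-3.5,0,0,0],[-1,0,0,-3.5,0,0,0],[-1,0,0,-2.5,0,0,0],[-1,0,0,0,0,0,0]]]'

```text
clock: 18.73
tcp_pos: [644.1, -93.0, 150.3]
orientation: [0.762, 0.648, 0.004, 0.006]
contact_force: [1.8, -0.5, -0.1]
gripper_width: 1.001
grip_force: 0.0
```

jog_arm --motion '[[[-1,0,0,0,0,0,0],[-1,0,0,0,0,0,0]]]'

```text
clock: 18.9
tcp_pos: [638.4, -91.7, 141.6]
orientation: [0.762, 0.648, -0.0, -0.0]
contact_force: [-0.6, 1.0, -1.3]
gripper_width: 1.002
grip_force: 0.0
```

Run:
```python
from h import *
im,C=look('w9',['shave_board','shave'])
plan(577,-339,150,-64,9)
```

```text
at [638.4 -91.7 141.6]
shave_board 0.95 box [265. 136. 373. 310.] rect [639.9 -90.6] size [135.3  75.4] yaw 170.3
shave 0.96 box [296. 150. 337. 313.] rect [639.3 -94.8] size [120.8  29.4] yaw 170.1
at [637.4 -91.4 139.7] yaw -99.2 tilt 0.25 t 19.05
[-1, -2.82, -0.22, -0.11, 0,0, -3.9],
[-1, -2.80, -0.41, -0.11, 0,0, -3.9],
[-1, -2.77, -0.60, -0.11, 0,0, -3.9],
[-1, -2.72, -0.79, -0.11, 0,0, -3.9],
[-1, -2.66, -0.98, -0.11, 0,0, -3.9],
[-1, -2.59, -1.15, -0.11, 0,0, -3.9],
[-1, -2.50, -1.33, -0.11, 0,0, -3.9],
[-1, -2.40, -1.50, -0.11, 0,0, -3.9],
[-1, -2.30, -1.66, -0.11, 0,0, -3.9],
```

View pics/w9.png

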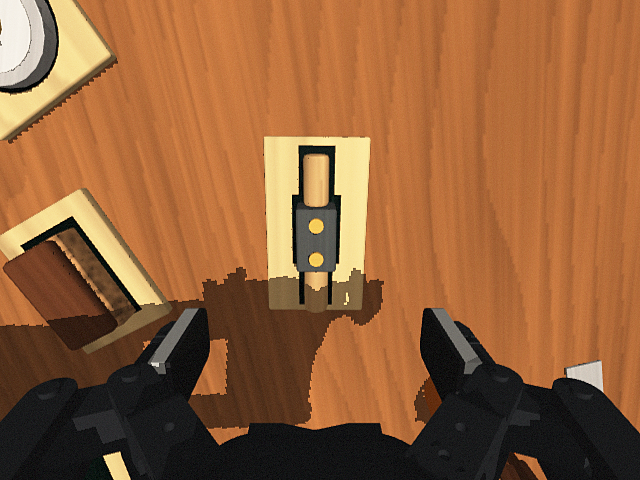

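The shave sits centred in its silhouette at (316,230). Next is the plane.

jog_arm --motion '[[[-1,-2.8,-0.2,-0.1,0,0,-3.9],[-1,-2.8,-0.4,-0.1,0,0,-3.9],[-1,-2.8,-0.6,-0.1,0,0,-3.9],[-1,-2.7,-0.8,-0.1,0,0,-3.9],[-1,-2.7,-1.0,-0.1,0,0,-3.9]]]'

```text
clock: 19.47
tcp_pos: [604.2, -230.3, 145.3]
orientation: [0.639, 0.769, -0.0, -0.002]
contact_force: [0.8, 0.2, 0.5]
gripper_width: 0.999
grip_force: 0.0
```

jog_arm --motion '[[[-1,-2.6,-1.1,-0.1,0,0,-3.9],[-1,-2.5,-1.3,-0.1,0,0,-3.9],[-1,-2.4,-1.5,-0.1,0,0,-3.9],[-1,-2.3,-1.7,-0.1,0,0,-3.9],[-1,0,0,0,0,0,0]]]'

```text
clock: 19.88
tcp_pos: [576.8, -344.9, 149.8]
orientation: [0.532, 0.847, -0.001, -0.0]
contact_force: [-0.4, 0.4, 0.6]
gripper_width: 1.002
grip_force: 0.0
```

jog_arm --motion '[[[-1,0,0,0,0,0,0],[-1,0,0,0,0,0,0],[-1,0,0,0,0,0,0]]]'

```text
clock: 20.13
tcp_pos: [578.7, -338.4, 150.1]
orientation: [0.531, 0.848, 0.0, -0.001]
contact_force: [0.5, 0.1, -0.2]
gripper_width: 1.001
grip_force: 0.0
```

Run:
```python
from h import *
im,C=look('w10',['plane'])
plan(577,-339,12,-64,1)
```

```text
at [ 578.7 -338.4  150.1]
at [ 579.1 -338.4  150.7] yaw -64.0 tilt 0.07 t 20.23
[-1, 0.04, -0.22, 13.87, 0,0, -0.0],
```

View pics/w10.png

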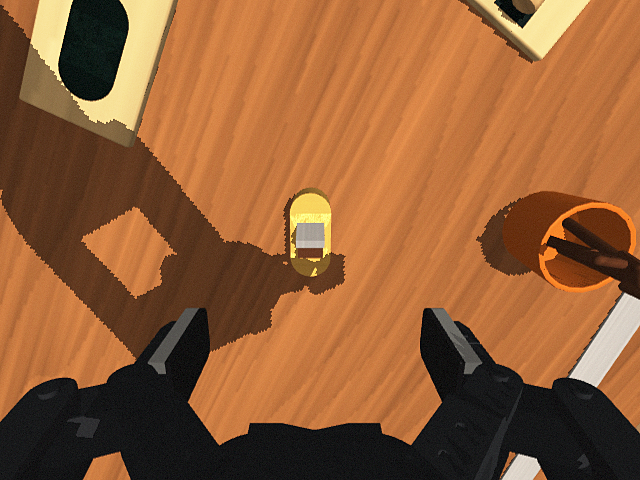

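The plane is at (310,234), aligned with the jaws. The pot at (580,240) is clear.

Run:
```python
from h import *
C=cam('wrist'); q=onz([[310.5,192],[310.5,277],[290,234],[331,234]],C,26);print(q,q[:2].mean(0),q[2:].mean(0),np.linalg.norm(q[0]-q[1]),np.linalg.norm(q[2]-q[3]))
c=q[2:].mean(0); plan(*q[:2].mean(0),13,-64,1)
```

```text
[[ 562.79229417 -312.17170037]
 [ 591.28916083 -371.30751333]
 [ 562.72342996 -346.93866832]
 [ 589.97903607 -333.68360796]] [ 577.0407275  -341.73960685] [ 576.35123302 -340.31113814] 65.64385565102302 30.30783214506256
at [ 579.1 -338.4  150.7] yaw -64.0 tilt 0.07 t 20.23
[-1, -0.21, -0.33, 13.77, 0,0, -0.0],
```

jog_arm --motion '[[[-1,-0.2,-0.3,4.1,0,0,0],[-1,0,0,4.1,0,0,0],[-1,0,0,3.5,0,0,0],[-1,0,0,1.6,0,0,0],[-1,0,0,0.5,0,0,0]]]'

```text
clock: 20.65
tcp_pos: [574.3, -339.8, 8.5]
orientation: [0.53, 0.848, 0.0, -0.004]
contact_force: [-0.4, 0.3, -0.4]
gripper_width: 1.0
grip_force: 0.0
```

jog_arm --motion '[[[1,0,0,0,0,0,0],[1,0,0,0,0,0,0],[1,0,0,0,0,0,0],[1,0,0,0,0,0,0],[1,0,0,0,0,0,0]]]'

```text
clock: 21.07
tcp_pos: [579.1, -344.5, 16.6]
orientation: [0.531, 0.848, -0.0, 0.003]
contact_force: [1.2, 0.6, -0.7]
gripper_width: 0.335
grip_force: 60.4
```

jog_arm --motion '[[[1,0,0,0,0,0,0],[1,0,0,0,0,0,0],[1,0,0,0,0,0,0],[1,0,0,0,0,0,0]]]'

```text
clock: 21.4
tcp_pos: [579.1, -344.6, 16.4]
orientation: [0.531, 0.848, -0.0, 0.003]
contact_force: [0.2, -0.7, 7.4]
gripper_width: 0.338
grip_force: 61.5
```

```bash
python3 -c "
from h import *
plan(389,-284,80,-89.5,7,1)"
```

```text
at [ 579.1 -344.6   16.4] yaw -64.1 tilt 0.3 t 21.4
[1, 1.96, -2.07, -0.91, 0,0, 3.6],
[1, 1.83, -2.19, -0.91, 0,0, 3.6],
[1, 1.69, -2.30, -0.91, 0,0, 3.6],
[1, 1.54, -2.40, -0.91, 0,0, 3.6],
[1, 1.38, -2.49, -0.91, 0,0, 3.6],
[1, 1.22, -2.57, -0.91, 0,0, 3.6],
[1, 1.06, -2.65, -0.91, 0,0, 3.6],
```

jog_arm --motion '[[[1,0,0,-1.5,0,0,0],[1,0,0,-2.8,0,0,0],[1,0,0,-2.2,0,0,0],[1,2.0,-2.1,0,0,0,3.6],[1,1.8,-2.2,0,0,0,3.6]]]'

```text
clock: 21.82
tcp_pos: [524.3, -327.4, 82.0]
orientation: [0.584, 0.812, -0.0, 0.003]
contact_force: [-0.5, 0.2, -2.8]
gripper_width: 0.337
grip_force: 60.6
```

jog_arm --motion '[[[1,1.7,-2.3,0,0,0,3.6],[1,1.5,-2.4,0,0,0,3.6],[1,1.4,-2.5,0,0,0,3.6],[1,1.2,-2.6,0,0,0,3.6],[1,1.1,-2.7,0,0,0,3.6]]]'

```text
clock: 22.23
tcp_pos: [383.9, -282.0, 78.5]
orientation: [0.704, 0.71, -0.0, -0.0]
contact_force: [-0.0, -0.3, -2.3]
gripper_width: 0.337
grip_force: 60.6
```

jog_arm --motion '[[[1,0,0,0,0,0,0],[1,0,0,0,0,0,0],[1,0,0,0,0,0,0],[1,0,0,0,0,0,0]]]'

```text
clock: 22.57
tcp_pos: [386.9, -283.9, 79.3]
orientation: [0.703, 0.712, 0.0, 0.001]
contact_force: [0.0, -0.3, -2.1]
gripper_width: 0.338
grip_force: 60.5
```

Run:
```python
from h import *
im,C=look('w11',['plane_board','plane'])
plan(389,-287,30,-89.5,1,1)
```

```text
at [ 386.9 -283.9   79.3]
plane_board 0.91 box [246. 174. 387. 305.] rect [ 388.1 -273.5] size [79.6 79.8] yaw 0.6000061
plane 0.61 box [274. 224. 355. 391.] rect [ 387.7 -311.3] size [ 45.1 105.9] yaw 1.300003
at [ 386.7 -283.6   78.8] yaw -89.3 tilt 0.07 t 22.72
[1, -0.35, 0.23, 4.88, 0,0, 0.2],
```

View pics/w11.png

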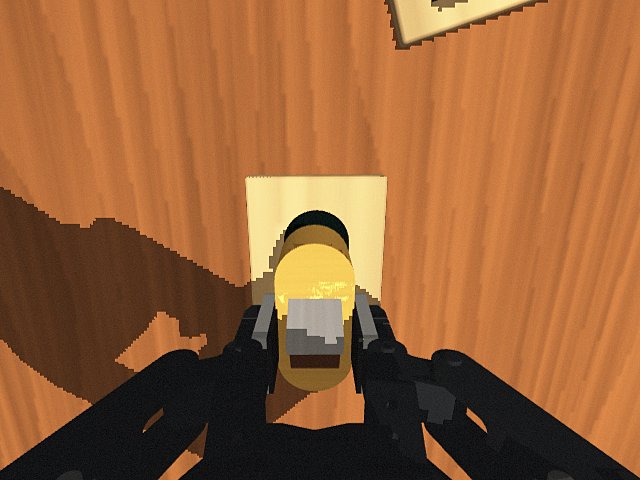

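Board edge (246,177)–(387,177); the plane's top face covers rows 244–391 and columns 274–355.

Run:
```python
from h import *
C=cam('wrist'); p=onz([[246,177],[387,177],[317,210]],C,10)
e=p[1]-p[0]; l=np.linalg.norm(e); e/=l; n=np.array([e[1],-e[0]]); print('w',l,'yaw',np.degrees(np.arctan2(e[1],e[0])), 'centre',(p[0]+p[1])/2+55*n, p[2]+36*n)
q=onz([[314,244],[314,391],[274,290],[355,290]],C,88.6);print(q[:2].mean(0),q[2:].mean(0),np.linalg.norm(q[0]-q[1]),np.linalg.norm(q[2]-q[3]))
```

```text
w 77.8991318969832 yaw 0.6748591672037618 centre [ 388.17493399 -289.78770733] [ 388.48565    -289.41470412]
[ 386.7379292  -279.85059842] [ 386.76793676 -266.09814075] 63.697379732006254 30.28419014051709
```

jog_arm --motion '[[[1,-0.4,0.1,1.5,0,0,0],[1,-0.4,0.1,2.2,0,0,0],[1,0,0,1.0,0,0,0],[1,0,0,0.2,0,0,0],[1,0,0,0,0,0,0]]]'

```text
clock: 23.13
tcp_pos: [387.0, -290.0, 28.2]
orientation: [0.703, 0.711, 0.0, -0.002]
contact_force: [-0.2, -0.5, -2.3]
gripper_width: 0.336
grip_force: 60.5
```

jog_arm --motion '[[[1,0,0,0.1,0,0,0],[1,0,0,0.1,0,0,0],[1,0,0,0,0,0,0],[1,0,0,0,0,0,0]]]'

```text
clock: 23.47
tcp_pos: [388.1, -291.2, 28.0]
orientation: [0.703, 0.711, -0.0, 0.001]
contact_force: [-0.4, -0.2, -2.9]
gripper_width: 0.336
grip_force: 60.5
```

jog_arm --motion '[[[1,0,0,0.1,0,0,0],[1,0,0,0.05,0,0,0],[1,0,0,0,0,0,0],[1,0,0,0,0,0,0]]]'

```text
clock: 23.8
tcp_pos: [388.0, -291.1, 26.4]
orientation: [0.703, 0.711, 0.0, 0.0]
contact_force: [-1.1, 0.6, 2.0]
gripper_width: 0.335
grip_force: 61.0
```

Contact, so I release and back off.

jog_arm --motion '[[[1,0,0,0.03,0,0,0],[-0.3,0,0,0,0,0,0],[-0.5,0,0,0,0,0,0],[-1,0,0,0,0,0,0],[-1,0,0,0,0,0,0]]]'

```text
clock: 24.22
tcp_pos: [387.7, -290.9, 25.4]
orientation: [0.703, 0.711, -0.0, 0.0]
contact_force: [-0.8, 0.8, 0.3]
gripper_width: 0.887
grip_force: 0.0
```

jog_arm --motion '[[[-1,0,0,-2.0,0,0,0],[-1,0,0,-3.5,0,0,0],[-1,0,0,-3.5,0,0,0],[-1,0,0,-2.5,0,0,0],[-1,0,0,0,0,0,0]]]'

```text
clock: 24.63
tcp_pos: [391.2, -294.4, 147.0]
orientation: [0.703, 0.711, -0.0, 0.006]
contact_force: [0.2, -1.1, 0.9]
gripper_width: 0.999
grip_force: 0.0
```

jog_arm --motion '[[[-1,0,0,0,0,0,0],[-1,0,0,0,0,0,0]]]'

```text
clock: 24.8
tcp_pos: [387.2, -290.4, 139.8]
orientation: [0.703, 0.711, -0.0, -0.001]
contact_force: [-0.5, 0.6, -1.0]
gripper_width: 0.998
grip_force: 0.0
```

Run:
```python
from h import *
for k in('plane','block','wheel','shave'): TH[k]+=10
im,C=look('w12',['plane','plane_board'])
imT=imaging.capture('top'); Ct=cam('top')
for k in ('plane','block','wheel','shave','varnish_jar','peg_pot'):
    for a in imaging.trace(k,'top')[:2]:
        print(k,round(a['conf'],2),cen(a['pixels']).round(),onz(np.argwhere(a['pixels'])[:,::-1],Ct,(TH[k]+10)/2).mean(0).round(1))
w=im[:,:,::-1]; t=cv2.resize(imT[170:350,170:530,::-1],None,fx=1.7,fy=1.7)
cv2.imwrite('pics/fin.png',np.vstack([cv2.resize(w[100:340,160:480],(400,300)),cv2.resize(t,(400,200))]))
```

```text
at [ 387.2 -290.4  139.8]
plane 0.83 box [296. 185. 336. 282.] rect [ 388.1 -285.8] size [30.5 67.5] yaw 1.800003
plane_board 0.97 box [261. 154. 372. 298.] rect [ 388.4 -289.6] size [ 80.4 110.5] yaw 0.69999695
plane 0.74 [469. 311.] [ 389.4 -286.2]
block 0.85 [403. 288.] [ 453.2 -101.3]
block 0.8 [159. 242.] [580.9 590.7]
wheel 0.82 [339. 285.] [460.9  75.5]
shave 0.77 [397. 222.] [640.5 -91.7]
varnish_jar 0.55 [275. 183.] [749.7 258.9]
varnish_jar 0.53 [469. 311.] [ 388.5 -278.9]
peg_pot 0.94 [456. 186.] [ 742.4 -258.6]
peg_pot 0.7 [397. 222.] [638.1 -89.1]
```

View pics/fin.png

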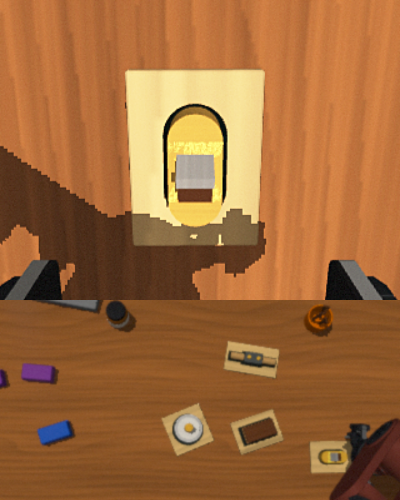

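All four tools sit inside their silhouettes: plane at (195,165) in the crop, wheel, block and shave in the top strip. Every centre is within about 5 mm, and the jar and pot have not moved.

```bash
python3 -c "
from bench import ctrl
print(ctrl.sign_off())"
```

```text
the job is handed in; nothing more can be done
None
```

All four tools are set down upright and aligned on their own boards, each within about 5 mm of its silhouette's centre by the final pictures; the jar and the pot did not move, and the job is handed in, though sign-off returned no verdict.

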